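# Open the child-proof cleaner bottle in the bench caddy

## Robot

A 6-joint arm with a two-finger parallel gripper is mounted at the origin on the work surface. World frame = base frame: x ahead of the robot, y to its left, z up, the work surface at z = 0. Lengths are in m, angles in rad, forces in N, time in s.
With the tool pointing down it reaches from about 0.375 to 0.9 m from the base axis. Payload 3.1 kg.
Tool frame: the origin (TCP) lies between the finger pads, 19 mm behind the fingertips; this is the grasp point; z points along the fingers, y is the line along which they close (so a half turn about z gives the same grasp; the last joint's range is limited). The gripper opens to 87 mm and grips with 3 to 60 N. Pads are 19 mm wide; open, the fingers measure 117 mm over their backs; the gripper's body (75 mm by 190 mm) begins 51 mm behind the grasp point.
Start: joints at [1.03, 0.527, 1.433, -0, 1.181, -0.178], TCP at [0.221, 0.585, 0.241] pointing down, gripper open.
Joint ranges: [-3.08, 3.08], [-0.75, 2.2], [0.22, 2.44], [-1.43, 4.57], [0, 2.65], [-2.85, 2.85]. Speed limits (rad/s): [2.79, 2.79, 3.14, 3.14, 3.14, 3.14].

## Interface

Orientations are given as a unit quaternion [x, y, z, w].
In Python, from rig import get_obs, camera, hand_in gives the robot as it stands.
- The arm moves only by the shell command python3 -m pendant 'ROWS' [FORCE]. ROWS is JSON, a list that holds one entry, the list of rows, each a list of 7 numbers: the shift along the tool's x, y, z in m, then the turn, a rotation vector about the tool's x, y, z in degrees, then the opening, from 0 (shut) to 1 (fully open). In form: [[[x, y, z, ax, ay, az, fingers], ...]]. A call has exactly 5 rows; each row shifts and turns the commanded pose from where the row before left it, along the tool's axes as they then stand; what a row does not reach is not made up. A row lasts 1/8 s, in which the tool goes at most 62.5 mm and 10.7 degrees, less where a joint would pass 70% of its speed; a pose out of reach is approached as far as the arm can. A call with a gripper value outside its range is refused whole. The fingers move at their own pace and stop on an object; FORCE is the grip in N (left out, the last holds). Time passes only in rows, so rows that do not move let the fingers close, or fill a call up. It gives the time, the measured TCP pose, the force, the opening and the grip force at its end, in the units of the state.
- get_obs(): the state, without advancing time (a new reading comes with each control period).
- camera(name): name is "scene" or "top"; returns a dict with "img" (480x640x3 uint8, red, green, blue), "intrinsics" (3x3 intrinsics, pixels), "R" (3x3) and "t" (3): a world point X has camera coordinates R X + t. Camera axes: x right, y down, z forward; pixel columns grow to the right and rows downward; lengths in m; the calibration is good to about 2 mm. A picture is of the moment at which its call begins. There is no depth.
- hand_in(): hands the job in; it is judged then, once.
The state is a dict: "time": time; "q": joint angles; "joint_velocities": joint speeds; "joint_torque": joint torques, N m; "position": TCP position; "tool_rot": TCP orientation; "ft_force": force on the tool from outside, world axes, zero at the start; "moment": the same for the moment, N m; "grip_width": finger opening in m; "grip_force": force on a finger pad.
Only numpy, scipy, OpenCV 4.12 (cv2) and the standard library are available. Lean on these libraries where they do the work, as an engineer would, in place of code of your own. Each camera call takes 0.05 s, during which the arm holds its last target. There are 200 camera calls.

## Task

Get the bed-cleaner bottle ready for wiping the print sheet: stand it, cap still on, fully down in the square pocket of the orange caddy, setting it in rather than dropping it, so that it cannot spin. Then push the red safety cap down, twist it anticlockwise while it is down, never forcing it against its catches, lift it off and finish still gripping it level and motionless about five centimetres above the open bottle, touching nothing but the gripper. The bottle stays upright throughout and is still fully seated at the end; leave the white printed model, the pliers and the brass brush where they are.

Things in the scene. Friction and masses are not known exactly. Their poses are not given: they have to be found in the camera images.
- bottle: Square natural-white plastic wide-mouth bottle with a blank blue band, 0.19 to 0.35 kg. Body 60 x 60 mm with rounded upright edges, flat sides up to 92 mm, shoulder rising to 104 mm; 145 mm tall with the cap on. Origin: centre of its underside; z up; x and y square to its sides (a quarter turn looks and fits the same).
- mouth (a point): Centre of the rim of the bottle's open round mouth, 32 mm across, 132 mm above the bottle's underside; under the cap until that is taken off. Three lugs on the neck hold the cap.
- cap: Red ribbed round push-and-turn safety cap, 50 mm across, 33 mm tall, 60 g. Origin: centre of its lower edge, 112 mm above the bottle's underside when on; z up. The shoulder is 8 mm below that edge. It starts locked, cap x along bottle x, and carries the bottle when lifted by the cap; its hold has 5 degrees of play either way and about 1 mm sideways.
- cap_top (a point): Centre of the cap's flat top, with white arrows. Push: a spring holds the cap up; it starts to move at 5 to 6 N and reaches its end, 6.5 mm down, at 13 N. It must be 5 mm down or more for its three inner lugs to pass the catches on the neck; not pushed, it cannot turn past its play, and twisting hard there or at the end stop (over about 1 N m) counts as forcing it.
- cap_grip (a point): On the cap's axis, 22 mm above its lower edge: with the TCP here the fingertips clear the shoulder even with the cap pushed down. Pushed down, it turns anticlockwise seen from above (angle about +z grows); it must stay down for the first 44 degrees from locked, lifts off anywhere from 44 to 78 (60 is best), and meets a firm stop at 80. Short of 44 it lifts the bottle too.
- pocket (a point): Centre of the floor of the square bottle pocket on the orange printed caddy, which is screwed to the bench; z up, x and y square to the walls. 65 x 65 mm inside (2.5 mm play each side), floor 45 mm above the bench, upright walls 24 mm, then a lip flared to about 75 mm that ends 34 mm above the floor. A bottle in it turns about 6 degrees either way before the walls hold it.
- tool_rack (a point): Middle of the top of the black tool rack on the caddy, 82 mm from the pocket's centre along the pocket's +y, 14 mm above the pocket floor, 84 x 34 mm; its hex drivers and tweezers stand up to 56 mm above the pocket floor. The caddy block is 104 mm deep (x) and reaches from 52 mm on the pocket's -y side to 106 mm on its +y side.
- model: White 3D-printed tree-like model with three branching arms, about 125 mm across and 52 mm tall. Origin: centre of its underside. To be left alone.
- pliers: Needle-nose pliers with black and grey handles, about 175 mm long, 50 mm wide, 13 mm high, lying along their x axis, jaws to +x. Origin: on the bench below their middle. To be left alone.
- brush: Small black brush with brass bristles lying on its side along its x axis: handle 150 mm long, 7 mm wide, 13 mm high, bristles at the +x end pointing 12 mm out to +y. Origin: on the bench under the handle, 20 mm from its middle towards the bristles. To be left alone.
Not all that is in view belongs to the job. What is shaped like the bottle but turquoise is not meant. What is shaped like the part that bears pocket but green is not meant.

How it is judged:
By the outcome, as a careful person would: the job done as asked, in the order asked, and still so for the second after the job is handed in, while the arm keeps its last pose, push and grip.
It also fails if it takes over 53 s, if anything falls off the work surface, if the arm or the gripper's body presses on something with over 40 N, if the wrist force passes 120 N, or if a joint passes its speed limit or range.

## Working session

There is one attempt and no reset: what is moved stays moved. The work goes in short steps, Python scripts to look and compute and a shell command to move; the robot and the scene stay as the last step left them, time stands still between calls to the robot, and variables do not carry over. Pictures are saved under pics/ and viewed, at most 10 in all, crops included, and the job is handed in when it is done.

```bash
mkdir -p pics; ls; python3 - <<'E'
from rig import get_obs,camera
import cv2
for n in("scene","top"):
    c=camera(n);cv2.imwrite(f"pics/{n}0.png",c["img"][:,:,::-1]);print(n,c["intrinsics"],c["R"],c["t"])
print(get_obs())
E
```

```text
pics
scene [[586.1208273    0.         322.71608238]
 [  0.         586.1208273  235.42087064]
 [  0.           0.           1.        ]] [[-0.094408    0.9955065   0.007344  ]
 [ 0.55778589  0.05900457 -0.82788487]
 [-0.8245981  -0.07406258 -0.56084998]] [ 0.04534155 -0.19323861  1.88245077]
top [[501.46816847   0.         331.52093387]
 [  0.         501.46816847 242.33084193]
 [  0.           0.           1.        ]] [[-0.00686488 -0.99971538  0.02284804]
 [-0.99477401  0.00449974 -0.10200205]
 [ 0.1018702  -0.02342887 -0.99452177]] [-0.0041593   0.52236336  1.06284967]
{'time': 0.1, 'q': array([ 1.03049858e+00,  5.28360867e-01,  1.43377025e+00, -2.58146698e-05,
        1.18140460e+00, -1.78516108e-01]), 'joint_velocities': array([-0.00152297, -0.00081754, -0.00102091,  0.00076469,  0.00215708,
       -0.00061   ]), 'joint_torque': array([-4.78452184e-04, -4.40987992e+01, -1.77150750e+01,  6.35218760e-02,
        5.33953006e-02, -5.06982838e-05]), 'position': array([0.22087565, 0.5840034 , 0.24037828]), 'tool_rot': array([ 1.79901011e-01,  9.83684239e-01, -9.13654845e-04, -3.30532743e-04]), 'ft_force': array([ 0.67812967,  0.25085107, -0.2595875 ]), 'moment': array([-0.03256757,  0.04212206,  0.0030452 ]), 'grip_force': 0.0, 'grip_width': 0.0870111059005904}
```

View pics/scene0.png

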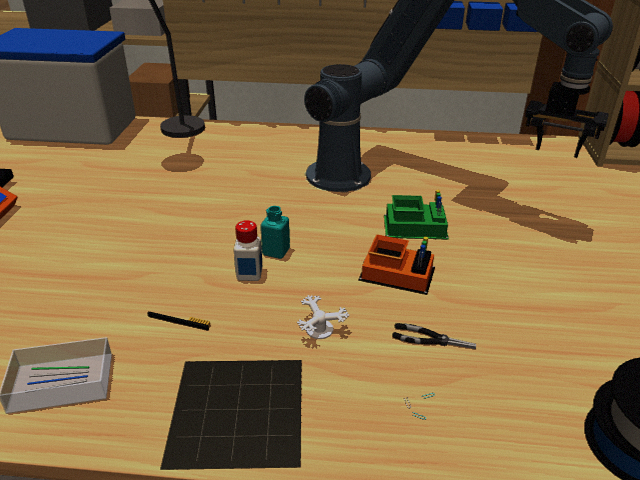

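View pics/top0.png

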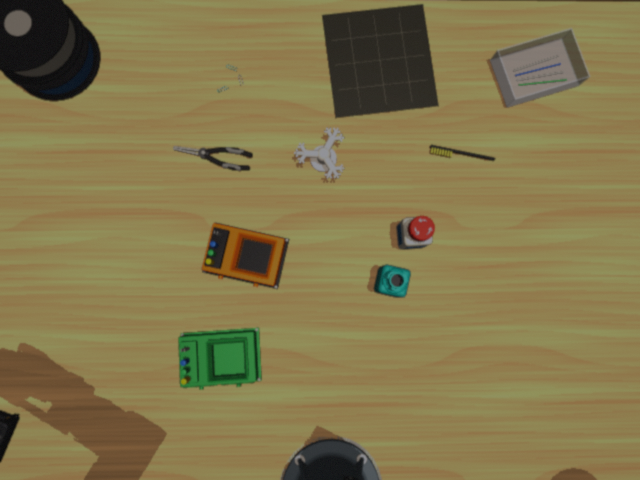

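The orange caddy is at top (245,255) and scene (398,265); the green one at top (220,358) is the decoy. The red-capped white bottle is at top (416,232) and scene (247,252). The turquoise bottle at top (393,281) isn't meant because of its colour. I'll confirm in one enlarged crop.

```bash
python3 - <<'E'
import cv2,numpy as np
t=cv2.imread("pics/top0.png")
a=t[205:305,385:445];b=t[205:305,197:297]
r=lambda im:cv2.resize(im,None,fx=5,fy=5,interpolation=cv2.INTER_CUBIC)
cv2.imwrite("pics/crop_top.png",np.hstack([r(a),r(b)]))
s=cv2.imread("pics/scene0.png")
a=s[215:295,225:300];b=s[225:305,355:440]
cv2.imwrite("pics/crop_scene.png",np.hstack([r(a),r(b)]))
E
```

```text
(no output)
```

View pics/crop_top.png

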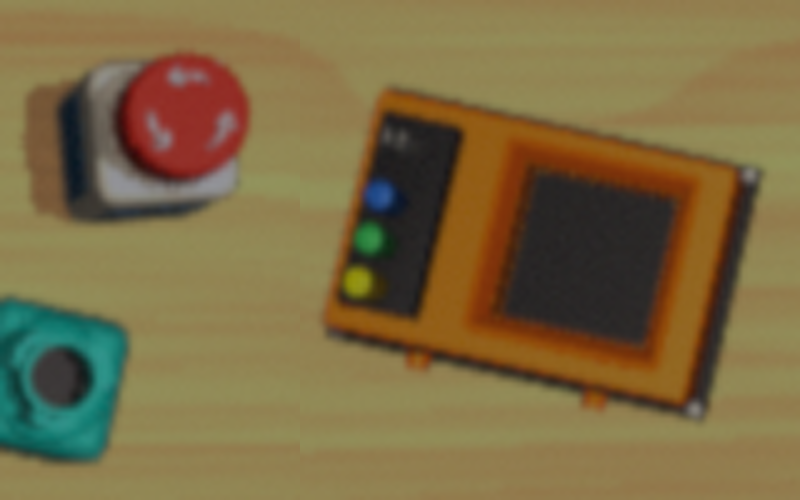

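View pics/crop_scene.png

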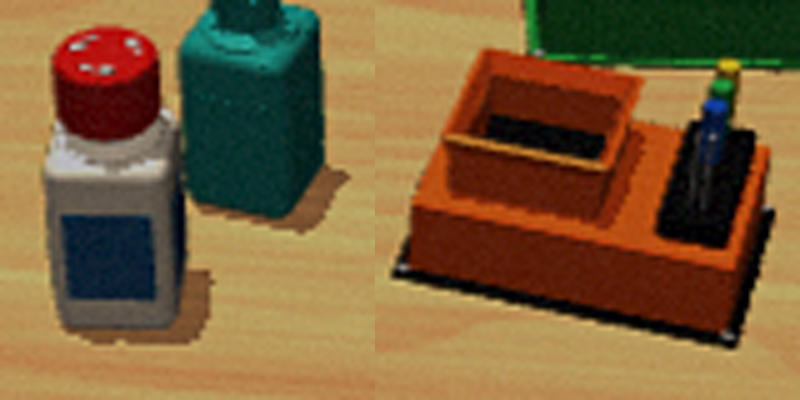

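Confirmed: the bottle's red cap is centred at top pixel (422,228), and the orange caddy's lip outline runs from (239,233) to (269,279). Next I compute the poses.

```bash
cat > h.py <<'E'
import numpy as np
from rig import camera,get_obs
from scipy.optimize import least_squares
C={n:camera(n) for n in("scene","top")}
def bp(n,p,z):
    c=C[n];R=c["R"];o=-R.T@c["t"];d=R.T@np.linalg.inv(c["intrinsics"])@[*p,1];return o+d*(z-o[2])/d[2]
def proj(n,X):
    c=C[n];k=c["intrinsics"]@(c["R"]@X+c["t"]);return k[:2]/k[2]
L=lambda u,v:(385+u/5-.4,205+v/5-.4)
Rt=lambda u,v:(197+(u-300)/5-.4,205+v/5-.4)
SL=lambda u,v:(225+u/5-.4,215+v/5-.4)
SR=lambda u,v:(355+(u-375)/5-.4,225+v/5-.4)
E
python3 - <<'E'
from h import *
print("cap",bp("top",L(186,115),.145),bp("scene",SL(106,53),.145))
def yaw(a,b): d=b-a; return np.degrees(np.arctan2(d[1],d[0]))
for nm,n,a,b,z in [("labtop","scene",SL(62,215),SL(157,215),.065),("labbot","scene",SL(65,300),SL(157,299),.02),("base","scene",SL(70,326),SL(172,326),0),("shoul","top",L(110,206),L(225,194),.095),("basetop","top",L(85,219),L(195,208),.0)]:
    A,B=bp(n,a,z),bp(n,b,z);print(nm,yaw(A,B)%90,np.linalg.norm(B-A),A,B)
for nm,f,n,ps,z in [("lip",Rt,"top",[(510,141),(699,183),(658,368),(470,325)],.079),("floor",Rt,"top",[(535,165),(680,195),(645,345),(500,315)],.045),("lip_s",SR,"scene",[(485,50),(644,77),(608,160),(444,137)],.079)]:
    P=np.array([bp(n,f(*p),z) for p in ps]);print(nm,P.mean(0),[round(yaw(P[i],P[(i+1)%4])%90,1) for i in range(4)],[round(np.linalg.norm(P[i]-P[(i+1)%4]),4) for i in range(4)])
p=bp("top",Rt(370,240),.1);print("rack drivers",p)
q=get_obs();print(q["position"],q["tool_rot"],q["time"])
E
```

```text
cap [ 0.53829418 -0.18061001  0.145     ] [ 0.53744815 -0.17637614  0.145     ]
labtop 5.9905597065268665 0.045317625068541534 [ 0.55889574 -0.19866492  0.065     ] [ 0.55416618 -0.15359477  0.065     ]
labbot 6.971294807315417 0.04440798722837699 [ 0.56712335 -0.1988067   0.02      ] [ 0.56173346 -0.15472702  0.02      ]
base 5.947403363353175 0.04983905450509362 [ 5.62096255e-01 -1.98921020e-01  1.11022302e-16] [ 0.55693216 -0.14935023  0.        ]
shoul 5.68282530672262 0.047546652252242826 [ 0.50752835 -0.15879876  0.095     ] [ 0.51223649 -0.20611173  0.095     ]
basetop 5.429071650768165 0.049649275021868125 [ 0.5107547  -0.16405145  0.        ] [ 0.51545219 -0.21347801  0.        ]
lip [0.49075207 0.1547447  0.079     ] [np.float64(77.1), np.float64(77.8), np.float64(76.8), np.float64(78.5)] [np.float64(0.0799), np.float64(0.0778), np.float64(0.079), np.float64(0.0774)]
floor [0.49298595 0.15681093 0.045     ] [np.float64(78.0), np.float64(77.2), np.float64(78.0), np.float64(77.6)] [np.float64(0.0631), np.float64(0.0654), np.float64(0.0627), np.float64(0.0653)]
lip_s [0.49094633 0.16101401 0.079     ] [np.float64(78.8), np.float64(75.3), np.float64(82.3), np.float64(76.7)] [np.float64(0.0799), np.float64(0.0739), np.float64(0.0784), np.float64(0.0786)]
rack drivers [0.49517404 0.23792112 0.1       ]
[0.22095455 0.58420575 0.240656  ] [ 1.79906858e-01  9.83683439e-01 -5.97676156e-04 -2.38448098e-04] 0.2
```

```bash
python3 -m pendant '[[[0,0,0,0,0,10,1],[0,0,0,0,0,10,1],[0,0,0,0,0,10,1],[0,0,0,0,0,10,1],[0,0,0,0,0,10,1]]]'
python3 -m pendant '[[[0,0,0,0,0,10,1],[0,0,0,0,0,9.3,1],[-0.05,0.021,0,0,0,0,1],[-0.05,0.021,0,0,0,0,1],[-0.05,0.021,0,0,0,0,1]]]'
python3 -m pendant '[[[-0.05,0.021,0,0,0,0,1],[-0.05,0.021,0,0,0,0,1],[-0.05,0.021,0,0,0,0,1],[-0.05,0.021,0,0,0,0,1],[-0.05,0.021,0,0,0,0,1]]]'
python3 -m pendant '[[[-0.05,0.021,0,0,0,0,1],[-0.05,0.021,0,0,0,0,1],[-0.05,0.021,0,0,0,0,1],[-0.05,0.021,0,0,0,0,1],[-0.05,0.021,0,0,0,0,1]]]'
```

```text
time: 0.82
position: [0.2211, 0.5844, 0.241]
tool_rot: [0.581, 0.814, -0.0, 0.0]
ft_force: [0.5, 0.8, 0.2]
grip_width: 0.0867
grip_force: 0.0
time: 1.45
position: [0.2844, 0.4331, 0.2411]
tool_rot: [0.707, 0.707, -0.0, 0.0]
ft_force: [1.4, 0.1, -0.6]
grip_width: 0.0871
grip_force: 0.0
time: 2.08
position: [0.3895, 0.1829, 0.2414]
tool_rot: [0.707, 0.707, 0.0, 0.0]
ft_force: [0.5, 1.1, -1.0]
grip_width: 0.087
grip_force: 0.0
time: 2.7
position: [0.4943, -0.0674, 0.2413]
tool_rot: [0.707, 0.707, 0.0, 0.0]
ft_force: [0.3, -0.4, -0.9]
grip_width: 0.0873
grip_force: 0.0
```

```bash
python3 -m pendant '[[[-0.05,0.02,0,0,0,0,1],[-0.05,0.02,0,0,0,0,1],[-0.011,0.0037,0,0,0,0,1],[0,0,0.03,0,0,0,1],[0,0,0.03,0,0,0,1]]]'
python3 -m pendant '[[[0,0,0.02,0,0,0,1],[0,0,0.015,0,0,0,1],[0,0,0.01,0,0,0,1],[0,0,0.0023,0,0,0,1],[0,0,0,0,0,0,1]]]'
python3 - <<'E'
from h import *
import cv2
t=C["top"]["img"][190:290,345:465,::-1];s=C["scene"]["img"][190:290,200:300,::-1]
r=lambda im:cv2.resize(im,None,fx=3.6,fy=3.6,interpolation=cv2.INTER_CUBIC)
cv2.imwrite("pics/pregrasp.png",np.hstack([r(t),r(s)]))
E
```

```text
time: 3.32
position: [0.5371, -0.1761, 0.1807]
tool_rot: [0.707, 0.707, 0.0, -0.0]
ft_force: [-0.1, 0.1, 0.6]
grip_width: 0.0869
grip_force: 0.0
time: 3.95
position: [0.5378, -0.1767, 0.1343]
tool_rot: [0.707, 0.707, 0.0, 0.0]
ft_force: [-0.4, -0.1, 1.2]
grip_width: 0.087
grip_force: 0.0
```

View pics/pregrasp.png

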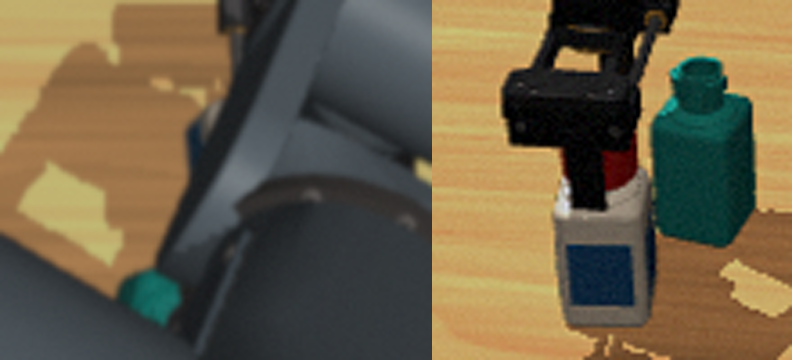

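The open fingers straddle the cap. In the scene view the front finger is centred at crop x≈589 and the cap at ≈600, so I check for a sideways offset.

```bash
python3 - <<'E'
from h import *
f=lambda X:((proj("scene",np.array(X))-[200,190]+.5)*3.6+[432,0]-.5)
for d in(.046,.0585): print(f([.5378+d,-.1767,.12]))
for y in(-.1805,-.1785,-.1767,-.174,-.17): print(y,f([.5378,y,.128]), f([.5378+.025,y,.128]))
for y in(-.1767-.025,-.1767+.025): print(f([.5378,y,.135]))
im=C["scene"]["img"][215:240,220:270].astype(int)
m=(im[...,0]>70)&(im[...,0]>2.2*im[...,1])
for r in range(25): 
    c=np.where(m[r])[0]
    if len(c): print(215+r,220+c.min(),220+c.max())
E
```

```text
[585.56110253 200.26005956]
[581.46523579 211.54092823]
-0.1805 [593.57924959 149.71319438] [585.65012443 171.12018979]
-0.1785 [596.59241245 149.8919571 ] [588.70810402 171.30399451]
-0.1767 [599.30481198 150.05287635] [591.46085533 171.46945299]
-0.174 [603.37439381 150.29431352] [595.59099457 171.71770157]
-0.17 [609.40557217 150.65212685] [601.71195326 172.0856115 ]
[560.8653904  138.89980335]
[636.4302663  143.35895684]
227 256 256
228 256 256
229 256 256
232 248 250
233 236 253
234 248 253
235 236 253
236 248 252
237 248 256
238 248 254
239 248 255
```

```bash
python3 -m pendant '[[[-0.0015,0,0,0,0,0,0.75],[0,0,0,0,0,0,0.65],[0,0,0,0,0,0,0.6],[0,0,0,0,0,0,0.5],[0,0,0,0,0,0,0.4]]]' 15
python3 -m pendant '[[[0,0,0,0,0,0,0.3],[0,0,0,0,0,0,0.3],[0,0,0,0,0,0,0.3],[0,0,0,0,0,0,0.3],[0,0,0,0,0,0,0.3]]]' 45
```

```text
time: 4.78
position: [0.538, -0.1783, 0.1341]
tool_rot: [0.707, 0.707, 0.0, 0.001]
ft_force: [1.4, 0.8, -0.6]
grip_width: 0.0494
grip_force: 15.0
time: 5.4
position: [0.5377, -0.1783, 0.1341]
tool_rot: [0.707, 0.707, 0.0, 0.0]
ft_force: [1.5, 0.2, 0.7]
grip_width: 0.049
grip_force: 45.0
```

```bash
python3 -m pendant '[[[0,0,-0.005,0,0,0,0.3],[0,0,-0.01,0,0,0,0.3],[0,0,-0.02,0,0,0,0.3],[0,0,-0.025,0,0,0,0.3],[0,0,-0.025,0,0,0,0.3]]]'
python3 -m pendant '[[[0,0,-0.02,0,0,0,0.3],[0,0,-0.01,0,0,0,0.3],[0.005,0,0,0,0,0,0.3],[0.015,-0.002,0,0,0,0,0.3],[0.025,-0.003,0,0,0,0,0.3]]]'
python3 -m pendant '[[[0.03,-0.004,0,0,0,0,0.3],[0.03,-0.005,0,0,0,0,0.3],[0.03,-0.005,0,0,0,0,0.3],[0.03,-0.005,0,0,0,0,0.3],[0.03,-0.005,0,0,0,0,0.3]]]'
python3 -m pendant '[[[0.03,-0.005,0,0,0,0,0.3],[0.03,-0.005,0,0,0,0,0.3],[0.03,-0.004,0,0,0,0,0.3],[0.025,-0.003,0,0,0,0,0.3],[0.015,-0.001,0,0,0,0,0.3]]]'
python3 -m pendant '[[[0.0115,0,0,0,0,2,0.3],[0,0,0,0,0,4,0.3],[0,0,0,0,0,5,0.3],[0,0,0,0,0,5,0.3],[0,0,0,0,0,2.5,0.3]]]'
python3 -m pendant '[[[0,0,0,0,0,0,0.3],[0,0,0,0,0,0,0.3],[0,0,0,0,0,0,0.3],[0,0,0,0,0,0,0.3],[0,0,0,0,0,0,0.3]]]'
python3 - <<'E'
from h import *
import cv2
s=C["scene"]["img"][170:320,330:480,::-1];t=C["top"]["img"][190:340,180:330,::-1]
r=lambda im:cv2.resize(im,None,fx=2.6,fy=2.6,interpolation=cv2.INTER_CUBIC)
cv2.imwrite("pics/above.png",np.hstack([r(s),r(t)]))
E
```

```text
time: 6.02
position: [0.5366, -0.1778, 0.2196]
tool_rot: [0.707, 0.707, -0.0, -0.001]
ft_force: [0.6, 0.3, -3.5]
grip_width: 0.049
grip_force: 45.0
time: 6.65
position: [0.5316, -0.132, 0.2477]
tool_rot: [0.708, 0.707, -0.0, -0.001]
ft_force: [0.4, 0.5, -3.6]
grip_width: 0.0495
grip_force: 45.0
time: 7.28
position: [0.507, 0.019, 0.2479]
tool_rot: [0.707, 0.707, -0.001, -0.001]
ft_force: [0.2, 0.4, -3.6]
grip_width: 0.0492
grip_force: 45.0
time: 7.9
position: [0.4889, 0.1486, 0.248]
tool_rot: [0.707, 0.708, -0.001, -0.001]
ft_force: [0.3, -0.5, -3.6]
grip_width: 0.0492
grip_force: 45.0
time: 8.52
position: [0.49, 0.1584, 0.2483]
tool_rot: [0.812, 0.583, -0.001, -0.0]
ft_force: [-0.1, 0.5, -4.1]
grip_width: 0.049
grip_force: 45.0
time: 9.15
position: [0.4907, 0.1584, 0.249]
tool_rot: [0.812, 0.584, -0.0, 0.0]
ft_force: [0.7, 0.2, -4.0]
grip_width: 0.0491
grip_force: 45.0
```

View pics/above.png

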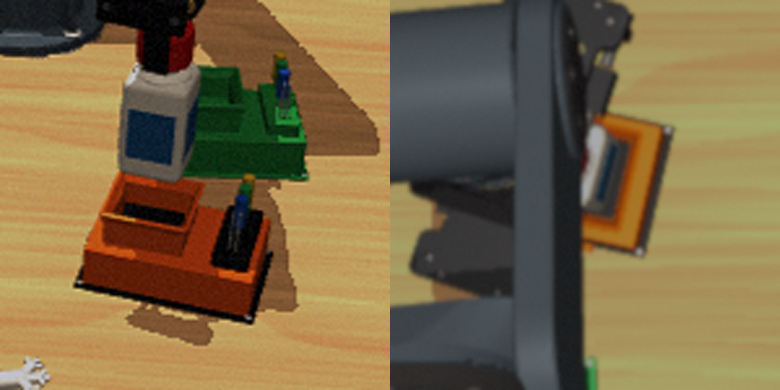

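The bottle hangs over the orange pocket with its sides parallel to the walls. I lower it in stages and watch the force.

```bash
python3 -m pendant '[[[0,0,0.005,0,0,0,0.3],[0,0,0.01,0,0,0,0.3],[0,0,0.01,0,0,0,0.3],[0,0,0.005,0,0,0,0.3],[0,0,0.003,0,0,0,0.3]]]'
python3 -m pendant '[[[0,0,0.003,0,0,0,0.3],[0,0,0.003,0,0,0,0.3],[0,0,0.003,0,0,0,0.3],[0,0,0,0,0,0,0.3],[0,0,0,0,0,0,0.3]]]'
python3 -m pendant '[[[0,0,0.002,0,0,0,0.3],[0,0,0.002,0,0,0,0.3],[0,0,0.002,0,0,0,0.3],[0,0,0,0,0,0,0.3],[0,0,0,0,0,0,0.3]]]'; python3 -c "
from rig import get_obs;o=get_obs();print(o['ft_force'],o['moment'])"
```

```text
time: 9.88
position: [0.4905, 0.1584, 0.2153]
tool_rot: [0.812, 0.584, -0.0, -0.0]
ft_force: [0.5, 0.7, -4.1]
grip_width: 0.0491
grip_force: 45.0
time: 10.5
position: [0.4908, 0.1584, 0.207]
tool_rot: [0.812, 0.584, 0.0, 0.0]
ft_force: [0.4, 0.4, -3.8]
grip_width: 0.0491
grip_force: 45.0
time: 11.12
position: [0.4907, 0.1584, 0.2009]
tool_rot: [0.812, 0.584, 0.0, -0.0]
ft_force: [-0.1, -0.2, -4.2]
grip_width: 0.0489
grip_force: 45.0
[-0.1381464  -0.23154801 -4.21128377] [-0.10421889  0.03938247  0.0013222 ]
```

```bash
python3 -m pendant '[[[0,0,0.002,0,0,0,0.3],[0,0,0.002,0,0,0,0.3],[0,0,0.002,0,0,0,0.3],[0,0,0.002,0,0,0,0.3],[0,0,0,0,0,0,0.3]]]'
python3 -m pendant '[[[0,0,0.002,0,0,0,0.3],[0,0,0.002,0,0,0,0.3],[0,0,0.002,0,0,0,0.3],[0,0,0.002,0,0,0,0.3],[0,0,0,0,0,0,0.3]]]'
python3 -m pendant '[[[0,0,0.001,0,0,0,0.3],[0,0,0.001,0,0,0,0.3],[0,0,0.001,0,0,0,0.3],[0,0,0.0005,0,0,0,0.3],[0,0,0,0,0,0,0.3]]]'; python3 -c "
from rig import get_obs;o=get_obs();print(o['ft_force'],o['moment'])"
```

```text
time: 11.75
position: [0.4905, 0.1584, 0.1927]
tool_rot: [0.812, 0.584, -0.0, -0.0]
ft_force: [-0.2, -0.6, -3.5]
grip_width: 0.0491
grip_force: 45.0
time: 12.38
position: [0.4905, 0.1584, 0.1848]
tool_rot: [0.812, 0.584, -0.0, -0.0]
ft_force: [-0.3, -0.4, -2.8]
grip_width: 0.0492
grip_force: 45.0
time: 13.0
position: [0.4907, 0.1584, 0.1814]
tool_rot: [0.812, 0.584, -0.0, -0.0]
ft_force: [-0.4, 0.8, -4.0]
grip_width: 0.0495
grip_force: 45.0
[-0.36110761  0.82030105 -3.97776098] [-0.11576122  0.12254558 -0.01730888]
```

```bash
python3 -m pendant '[[[0,0,0.0005,0,0,0,0.3],[0,0,0.0005,0,0,0,0.3],[0,0,0.0005,0,0,0,0.3],[0,0,0.0005,0,0,0,0.3],[0,0,0,0,0,0,0.3]]]'
python3 -m pendant '[[[0,0,0.0005,0,0,0,0.3],[0,0,0.0005,0,0,0,0.3],[0,0,0,0,0,0,0.3],[0,0,0,0,0,0,0.3],[0,0,0,0,0,0,0.3]]]';  python3 -c "
from rig import get_obs;o=get_obs();print(o['ft_force'],o['moment'])"
```

```text
time: 13.62
position: [0.4906, 0.1584, 0.1794]
tool_rot: [0.812, 0.584, -0.0, -0.0]
ft_force: [-0.7, -1.0, -3.8]
grip_width: 0.0488
grip_force: 45.0
time: 14.25
position: [0.4911, 0.1584, 0.1788]
tool_rot: [0.812, 0.584, 0.001, 0.0]
ft_force: [0.3, -0.1, 1.6]
grip_width: 0.0494
grip_force: 45.0
[ 0.34949294 -0.08090074  1.59914692] [-0.12833083  0.08430806 -0.01957966]
```

```bash
python3 -m pendant '[[[0,0,0.001,0,0,0,0.3],[0,0,0.001,0,0,0,0.3],[0,0,0.001,0,0,0,0.3],[0,0,0,0,0,0,0.3],[0,0,0,0,0,0,0.3]]]'
python3 -m pendant '[[[0,0,0.001,0,0,0,0.3],[0,0,0.001,0,0,0,0.3],[0,0,0.0005,0,0,0,0.3],[0,0,0,0,0,0,0.3],[0,0,0,0,0,0,0.3]]]'
```

```text
time: 14.88
position: [0.4915, 0.1583, 0.1766]
tool_rot: [0.812, 0.584, 0.001, 0.001]
ft_force: [0.6, -0.4, 7.7]
grip_width: 0.0492
grip_force: 45.0
time: 15.5
position: [0.4916, 0.1583, 0.1744]
tool_rot: [0.812, 0.584, 0.001, 0.001]
ft_force: [-1.1, -0.5, 10.1]
grip_width: 0.0489
grip_force: 45.0
```

```bash
python3 -m pendant '[[[0,0,0.001,0,0,0,0.3],[0,0,0.001,0,0,0,0.3],[0,0,0.0003,0,0,0,0.3],[0,0,0,0,0,0,0.3],[0,0,0,0,0,0,0.3]]]'; python3 -c "
from rig import get_obs;o=get_obs();print(o['ft_force'],o['moment'])"
```

```text
time: 16.12
position: [0.4916, 0.1583, 0.1724]
tool_rot: [0.812, 0.584, 0.001, 0.001]
ft_force: [-0.8, -1.0, 12.0]
grip_width: 0.0492
grip_force: 45.0
[-0.82038417 -1.01423151 12.0457697 ] [-0.32573397  0.45901605 -0.03386483]
```

```bash
python3 -m pendant '[[[0,0,0.0007,0,0,0,0.3],[0,0,0,0,0,-2,0.3],[0,0,0,0,0,-3,0.3],[0,0,0,0,0,-3,0.3],[0,0,0,0,0,-3,0.3]]]'
python3 -c "
from rig import get_obs;o=get_obs();print(o['ft_force'],o['moment'],o['position'])"
python3 -m pendant '[[[0,0,0,0,0,-3,0.3],[0,0,0,0,0,-3,0.3],[0,0,0,0,0,-3,0.3],[0,0,0,0,0,-3,0.3],[0,0,0,0,0,-2,0.3]]]'
python3 -c "
from rig import get_obs;o=get_obs();print(o['ft_force'],o['moment'],o['position'])"
```

```text
time: 16.75
position: [0.4922, 0.1588, 0.1722]
tool_rot: [0.752, 0.66, 0.002, 0.001]
ft_force: [-1.4, 0.4, 13.9]
grip_width: 0.049
grip_force: 45.0
[-1.38112591  0.40779127 13.90793859] [-0.06759851  0.36419541 -0.12085695] [0.49219647 0.15883285 0.17219209]
time: 17.38
position: [0.4922, 0.159, 0.1722]
tool_rot: [0.666, 0.746, 0.002, 0.001]
ft_force: [-2.1, 0.7, 13.5]
grip_width: 0.0492
grip_force: 45.0
[-2.08872365  0.7084565  13.54531489] [-0.02748119  0.40369548 -0.12004003] [0.49221659 0.15897907 0.17220776]
```

```bash
python3 -m pendant '[[[0,0,0,0,0,-4,0.3],[0,0,0,0,0,-4,0.3],[0,0,0,0,0,-4,0.3],[0,0,0,0,0,-4,0.3],[0,0,0,0,0,-4,0.3]]]'
python3 -c "
from rig import get_obs;o=get_obs();print(o['ft_force'],o['moment'],o['position'])"
python3 -m pendant '[[[0,0,0,0,0,-4,0.3],[0,0,0,0,0,-4,0.3],[0,0,0,0,0,-4,0.3],[0,0,0,0,0,-4,0.3],[0,0,0,0,0,-3,0.3]]]'
python3 -m pendant '[[[0,0,0,0,0,0,0.3],[0,0,0,0,0,0,0.3],[0,0,-0.001,0,0,0,0.3],[0,0,-0.001,0,0,0,0.3],[0,0,0,0,0,0,0.3]]]'
python3 -c "
from rig import get_obs;o=get_obs();print(o['ft_force'],o['moment'],o['position'])"
```

```text
time: 18.0
position: [0.4917, 0.1589, 0.1722]
tool_rot: [0.526, 0.851, 0.001, 0.001]
ft_force: [-2.6, 1.1, 15.4]
grip_width: 0.0493
grip_force: 45.0
[-2.59684431  1.05954174 15.41491154] [-0.0594595   0.57458127 -0.04391508] [0.4916512  0.15893256 0.17220074]
time: 18.62
position: [0.4911, 0.1588, 0.1722]
tool_rot: [0.378, 0.926, 0.001, 0.001]
ft_force: [-3.5, -0.1, 15.3]
grip_width: 0.0492
grip_force: 45.0
time: 19.25
position: [0.4911, 0.1588, 0.1735]
tool_rot: [0.379, 0.925, 0.001, 0.001]
ft_force: [-1.3, 0.6, 11.3]
grip_width: 0.0489
grip_force: 45.0
[-1.27611744  0.56248779 11.25851632] [-0.10408556  0.45324659  0.01324063] [0.49106162 0.15875062 0.17350131]
```

```bash
python3 -m pendant '[[[0,0,-0.001,0,0,0,0.3],[0,0,-0.001,0,0,0,0.3],[0,0,-0.001,0,0,0,0.3],[0,0,-0.001,0,0,0,0.3],[0,0,-0.001,0,0,0,0.3]]]'
python3 -m pendant '[[[0,0,-0.001,0,0,0,0.3],[0,0,-0.001,0,0,0,0.3],[0,0,-0.001,0,0,0,0.3],[0,0,-0.001,0,0,0,0.3],[0,0,0,0,0,0,0.3]]]'
python3 -c "
from rig import get_obs;o=get_obs();print(o['ft_force'],o['moment'],o['position'])"
```

```text
time: 19.88
position: [0.491, 0.1587, 0.1778]
tool_rot: [0.379, 0.925, 0.001, 0.001]
ft_force: [0.4, 0.0, 6.1]
grip_width: 0.0494
grip_force: 45.0
time: 20.5
position: [0.4906, 0.1583, 0.1808]
tool_rot: [0.379, 0.925, -0.0, -0.0]
ft_force: [0.6, -0.5, -1.2]
grip_width: 0.0491
grip_force: 45.0
[ 0.56615719 -0.52676591 -1.22531092] [-0.01916198 -0.03385509 -0.00316028] [0.49059114 0.1583295  0.18078186]
```

```bash
python3 -m pendant '[[[0,0,-0.002,0,0,0,0.3],[0,0,-0.004,0,0,0,0.3],[0,0,-0.006,0,0,0,0.3],[0,0,-0.01,0,0,0,0.3],[0,0,-0.014,0,0,0,0.3]]]'
python3 -m pendant '[[[0,0,-0.014,0,0,0,0.3],[0,0,-0.01,0,0,0,0.3],[0,0,-0.006,0,0,0,0.3],[0,0,-0.002,0,0,0,0.3],[0,0,0,0,0,0,0.3]]]'
python3 -m pendant '[[[0,0,0,0,0,0,0.3],[0,0,0,0,0,0,0.3],[0,0,0,0,0,0,0.3],[0,0,0,0,0,0,0.3],[0,0,0,0,0,0,0.3]]]'
python3 - <<'E'
from h import *
import cv2
s=C["scene"]["img"][170:300,340:470,::-1];t=C["top"]["img"][190:320,180:310,::-1]
r=lambda im:cv2.resize(im,None,fx=3,fy=3,interpolation=cv2.INTER_CUBIC)
cv2.imwrite("pics/final.png",np.hstack([r(s),r(t)]))
cv2.imwrite("pics/finalfull.png",C["scene"]["img"][:,:,::-1])
f=lambda X:((proj("scene",np.array(X))-[340,170]+.5)*3)
print("expected mouth rim px",f([.491,.1585,.177]),"front base of shoulder",f([.491+.03,.152,.045+.092]), "cap edge",f([.491,.1585,.227]))
E
```

```text
time: 21.12
position: [0.4906, 0.1584, 0.2178]
tool_rot: [0.379, 0.925, -0.0, -0.0]
ft_force: [-0.2, 0.2, -0.8]
grip_width: 0.049
grip_force: 45.0
time: 21.75
position: [0.4905, 0.1584, 0.2488]
tool_rot: [0.379, 0.925, -0.0, -0.0]
ft_force: [0.3, 0.1, -0.9]
grip_width: 0.0488
grip_force: 45.0
time: 22.38
position: [0.4907, 0.1584, 0.2489]
tool_rot: [0.379, 0.925, -0.0, -0.0]
ft_force: [0.8, 0.2, 0.4]
grip_width: 0.0492
grip_force: 45.0
expected mouth rim px [153.04377584 125.00062742] front base of shoulder [140.95068218 188.63581745] cap edge [157.78736087  69.09825494]
```

View pics/final.png

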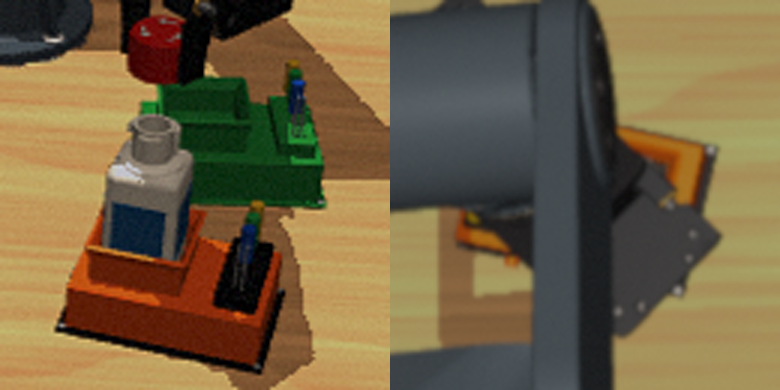

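View pics/finalfull.png

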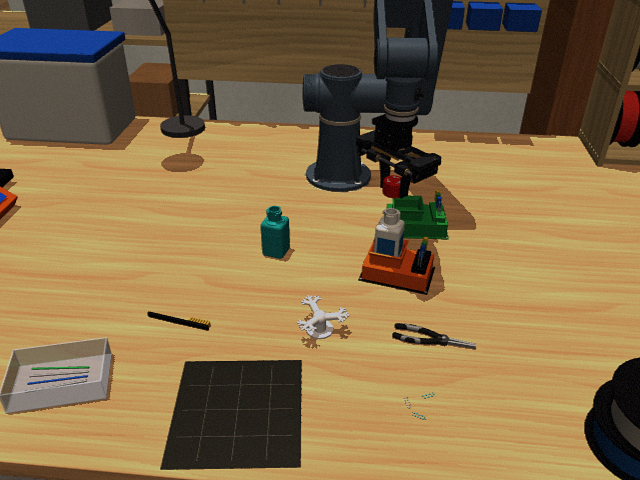

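The mouth rim is at crop (155,124), within 2 px of the (153,125) predicted for a fully seated bottle. The cap is held level well above it, and the model, pliers, brush and turquoise bottle are where they were.

```bash
python3 -c "
from rig import hand_in;print(hand_in())"
```

```text
the job is handed in; nothing more can be done
None
```

The job is handed in at about 22 s of the 53 s allowed: the bottle stands fully seated in the orange caddy's pocket, its red cap was pushed, turned about 64° and lifted off without forcing, and the gripper holds it level about 5 cm above the open mouth.

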